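# Strip the sweet dispenser down for washing

### The job

Closing time: take the empty sweet dispenser apart for washing. Lift off the lid and set it flat, knob up, in the grey wash tray, pull the gate all the way out to its stop so that it frees the hopper, then stand the hopper upright in the wash tray beside the lid; last, draw the crumb tray along the table until it is right out from under the stand. Set the parts down gently and leave the other goods on the counter where they are.

Things in the scene. Friction and masses are not known exactly. Their poses are not given: they have to be found in the camera images.
- dispenser: Red sheet-steel stand, 106 x 106 mm, 70 mm high, fixed to the table; 179 mm high with hopper and lid on. Origin: centre of its underside, on the table. Its -x face is the front: the gate comes out there. Its -y side is open at the bottom (below z = 36 mm): the crumb tray comes out there. Crumb tray, hopper and lid are nested in it, axes parallel to its own.
- gate (a joint): Slide gate: steel blade 40 mm wide, 4 mm thick, 44 to 48 mm above the table, through the stand's front and the hopper's throat. 0 m = home: the hopper cannot be lifted more than a few mm. Grows as it is pulled out of the front, along the stand's -x; 0.046 m = at its stop, clear of the throat. Starts at 0 to 0.008. It stays where it is left; pulling takes about 2 N.
- gate_paddle (a point): Centre of the upper edge of the gate's black upright paddle, which moves with the gate: 8 mm thick (stand's x), 46 mm wide (stand's y), top 88 mm above the table and 40 mm above the blade. Between paddle and stand's front face is a gap of 39 mm with the gate home, open from above and the sides, its floor the blade; above z = 70 mm the hopper's front face is 4 mm further back.
- hopper: Clear square bin with steel rim, 98 x 98 mm, open at the top, walls 3 mm, 132 mm high over all, 0.3 to 0.5 kg; card clip on its -x face. Origin: centre of the underside of its white throat, 46 x 60 mm (x, y) and 56 mm high, which passes through the stand into the crumb tray (underside 14 mm above the table): it must rise 60 mm to be free. It stands by itself on its throat.
- hopper_bar (a point): Centre of the hopper's steel carry bar, under the lid: it runs along the hopper's y from wall to wall across the middle of the mouth, 12 mm thick (x), 14 mm high, its centre 11 mm below the rim and 121 mm above the hopper's origin. 40 mm of free space on either side of it, about 50 mm of depth below the rim beside it.
- hopper_lid: Red square lid, 110 x 110 mm, 0.15 kg, resting on the hopper's rim with a loose 6 mm skirt round it. Origin: centre of the underside of the skirt; plate's top 12 mm above it; in the middle a round black knob, diameter 30 mm, from 19 to 39 mm above the origin. z points up through the knob.
- crumb_tray: Open aluminium tray, 94 x 142 x 24 mm (x, y, z), walls and floor 3 mm, 0.15 to 0.3 kg, loose on the table under the stand. Origin: centre of its underside. It comes out only along the stand's -y, 3 mm of play beside it, once the hopper is out of it; it is out when its +y end (71 mm from its origin) has passed the stand's side face (53 mm from the stand's origin).
- tray_pull (a point): Middle of the inner face of the crumb tray's -y end wall, 14 mm above the table, 10 mm below the wall's top. Between this wall and the stand's side face the tray sticks out as a pocket about 40 mm long and 88 mm wide, open from above, in which the wall can be hooked.
- wash_tray: Grey plastic wash tray, 170 x 300 mm (x, y), 25 mm high, fixed to the table. Origin: centre of its underside; inner floor 4 mm above it, 162 x 292 mm. There is room for the lid at one end of its long (y) axis and the hopper at the other.
- sweet_tub: Bystander: clear tub of sweets with a red lid, diameter 69 mm, 97 mm high; origin at its underside.
- mint_tin: Bystander: round mint tin, diameter 67 mm, 23 mm high; origin at its underside.
- price_block: Bystander: wooden block with an upright price card, 22 x 64 x 58 mm; origin at its underside.

How it is judged:
On the way, in this order (a step that is already met when the one before it is completed fails the run):
1. the lid lies flat in the wash tray, knob up (z of hopper_lid in the frame of wash_tray between 0 and 0.01 m and x of hopper_lid in the frame of wash_tray between -0.06 and 0.06 m and y of hopper_lid in the frame of wash_tray between -0.11 and 0.11 m and angle between hopper_lid's own z axis and vertical below 0.1 rad), for 0.2 s.
2. the hopper stands upright in the wash tray, with the gate drawn (value of joint gate above 0.042 m and z of hopper in the frame of wash_tray between 0 and 0.01 m and x of hopper in the frame of wash_tray between -0.06 and 0.06 m and y of hopper in the frame of wash_tray between -0.11 and 0.11 m and angle between hopper's own z axis and vertical below 0.1 rad), for 0.2 s.
At the end, for the whole second after the job is handed in: Lid flat (knob up) and hopper upright, each within 0.1 rad, both on the wash tray's floor; gate drawn at least 42 of its 46 mm; crumb tray flat on the table, wholly out from under the stand's open side (origin at least 124 mm from the stand's along its -y); all at rest (all of step 1 and all of step 2 and y of crumb_tray in the frame of dispenser below -0.124 m and z of crumb_tray in the frame of dispenser below 0.006 m and angle between crumb_tray's own z axis and vertical below 0.08 rad and linear speed of each of hopper, hopper_lid, crumb_tray below 0.02 m/s); the robot touches nothing.
It fails at once if the lid is dropped or banged down into the wash tray: it moves faster than 0.45 m/s with its underside less than 26 mm above the tray's floor (z of hopper_lid in the frame of wash_tray below 0.03 m and horizontal distance between hopper_lid and wash_tray below 0.15 m and linear speed of hopper_lid above 0.45 m/s).
It fails at once if the hopper is dropped or banged down into the wash tray: it moves faster than 0.45 m/s with its underside less than 26 mm above the tray's floor (z of hopper in the frame of wash_tray below 0.03 m and horizontal distance between hopper and wash_tray below 0.15 m and linear speed of hopper above 0.45 m/s).
It fails at once if another thing on the counter is shoved more than 3 cm (distance of any of sweet_tub, mint_tin, price_block from where it was at the start of the episode above 0.03 m).
It also fails if it takes over 70 s, if anything falls off the work surface, if the arm or the gripper's body presses on something with over 40 N, if the wrist force passes 120 N, or if a joint passes its speed limit or range.

### The arm

A 6-joint arm with a two-finger parallel gripper is mounted at the origin on a cart in front of the work surface, level with it; the furniture and walls round the work are solid. World frame = base frame: x ahead of the robot, y to its left, z up, the work surface at z = 0. Lengths are in m, angles in rad, forces in N, time in s.
With the tool pointing down it reaches from about 0.325 to 0.85 m from the base axis. Payload 15.5 kg.
Tool frame: the origin (TCP) lies between the finger pads; the fingertips stand r.finger_overhang ahead of it and the grasp point (between the pads) lies 11 mm behind it (r.finger_overhang is the distance from the TCP to the fingertips, in m); z points along the fingers, y is the line along which they close (so a half turn about z gives the same grasp; the last joint's range is limited). The gripper opens to 91 mm and grips with 3 to 60 N. Pads are 32 mm wide; open, the fingers measure 118 mm over their backs; the gripper's body (76 mm by 178 mm) begins 60 mm behind the grasp point.
Start: joints at [-1.208, 0.494, 1.345, -0, 1.302, -0.096], TCP at [0.276, -0.561, 0.222] pointing down, gripper open.
Joint ranges: [-2.91, 2.91], [-0.82, 2.16], [0.22, 2.67], [-1.22, 4.37], [0.12, 2.79], [-3.08, 3.08]. Speed limits (rad/s): [1.89, 1.89, 2.57, 3.01, 3.01, 3.01].

### API

Orientations are given as a unit quaternion [x, y, z, w].
In Python, from cell import r gives the robot as it stands. The module is installed in compiled form; this text tells all that it offers.
- The arm moves only by the tool carry_out, never from a script. Its argument "steps" is text: rows parted by semicolons, each of 7 numbers parted by spaces: the shift along the tool's x, y, z each as a share of 2 cm, from -1 to 1, then the turn, a rotation vector about the tool's x, y, z each as a share of 0.08 rad, from -1 to 1, then the opening, from -1 (shut) to 1 (fully open), so that 0 is half open. In form: tx ty tz rx ry rz claw; .... A call has 1 to 10 rows; each row shifts and turns the commanded pose from where the row before left it, along the tool's axes as they then stand; what a row does not reach is not made up. A row lasts 1/8 s, in which the tool goes at most 62.5 mm and 10.7 degrees, less where a joint would pass 70% of its speed; a pose out of reach is approached as far as the arm can. A call with a number of a shift or a turn outside -1 to 1 is refused whole. A call with a gripper value outside its range is refused whole. The fingers move at their own pace and stop on an object; "newtons" is the grip in N (left out, the last holds). Time passes only in rows, so rows that do not move let the fingers close. It gives the time, the measured TCP pose, the force, the opening and the grip force at its end, in the units of the state.
- r.get_state(): the state, without advancing time (a new reading comes with each control period).
- r.read_camera(name): name is "scene" or "top" or "wrist"; returns the picture (480x640x3 uint8, blue, green, red); there is no depth.
- r.camera_model(name): a dict with "fx", "fy", "cx", "cy" (pixels), "cam_to_world" (4x4, takes a point from camera to world coordinates). Camera axes: x right, y up, looking along -z (the intrinsics and any distortion apply to the point x, -y, -z); pixel columns grow to the right and rows downward; lengths in m; the calibration is good to about 2 mm. A picture is of the moment at which its call begins: read the wrist's pose just before it. camera_model takes no time and is no camera call; for the wrist camera it gives the pose at the moment of the call.
- r.job_done(): hands the job in; it is judged then, once.
The state is a dict: "t": time; "qpos": joint angles; "dq": joint speeds; "effort": joint torques, N m; "tool_pos": TCP position; "eef_rot": TCP orientation; "ft_force": force on the tool from outside, world axes, zero at the start; "ft_torque": the same for the moment, N m; "width": opening from 0.0 (shut) to 1.0 (fully open); "finger_force": force on a finger pad.
Only numpy, scipy, OpenCV 4.12 (cv2) and the standard library are available. Lean on these libraries where they do the work, as an engineer would, in place of code of your own. Each camera call takes 0.05 s, during which the arm holds its last target. There are 200 camera calls.

## Working session

There is one attempt and no reset: what is moved stays moved. The work goes in short steps, Python scripts to look and compute and a tool call to move; the robot and the scene stay as the last step left them, time stands still between calls to the robot, and variables do not carry over. Pictures are saved under pics/ and viewed, at most 10 in all, crops included, and the job is handed in when it is done.

Besides the shell and the picture viewer there is one more tool, called after "Call:" as name(argument=value, ...) on one line, values as JSON. carry_out: Moves the arm, as the interface text tells. Shift numbers are shares of 2 cm and turn numbers shares of 0.08 rad, none past 1 either way. Its arguments: {"type":"object","properties":{"steps":{"type":"string"},"newtons":{"type":"number"}},"required":["steps"]}

```bash
mkdir -p pics
python3 - <<'E'
from cell import r
import cv2,numpy as np
np.set_printoptions(precision=4,suppress=True)
print(r.get_state(), r.finger_overhang)
for n in("scene","top"):
    cv2.imwrite(f"pics/{n}0.png",r.read_camera(n)); m=r.camera_model(n); print(n,m)
E
```

```text
{'t': 0.0, 'qpos': array([-1.2085,  0.4942,  1.3461,  0.    ,  1.3025, -0.0955]), 'dq': array([-0.0021, -0.0012, -0.0005,  0.001 ,  0.0011,  0.0004]), 'effort': array([  0.001 , -87.8791, -38.1854,   0.0707,   0.0532,  -0.0001]), 'tool_pos': array([ 0.2761, -0.5603,  0.2213]), 'eef_rot': array([ 0.9739,  0.2269, -0.0001, -0.0006]), 'ft_force': array([-0.9396,  0.0165,  1.0485]), 'ft_torque': array([ 0.0174, -0.0517, -0.0181]), 'finger_force': 0.0, 'width': 0.9972109034554014} 0.008
scene {'fx': 490.4930706314615, 'fy': 490.4930706314615, 'cx': 323.3861186570739, 'cy': 239.16717043329948, 'cam_to_world': array([[-0.6807,  0.4002, -0.6136, -0.2195],
       [-0.7325, -0.3864,  0.5605,  0.6147],
       [-0.0128,  0.8309,  0.5562,  0.7487],
       [ 0.    ,  0.    ,  0.    ,  1.    ]])}
top {'fx': 561.6112570814413, 'fy': 561.6112570814413, 'cx': 321.2275648923382, 'cy': 229.9340616238232, 'cam_to_world': array([[ 0.0141,  0.9929, -0.118 ,  0.3074],
       [-0.9999,  0.0151,  0.0077, -0.0301],
       [ 0.0094,  0.1178,  0.993 ,  1.6425],
       [ 0.    ,  0.    ,  0.    ,  1.    ]])}
```

View pics/scene0.png

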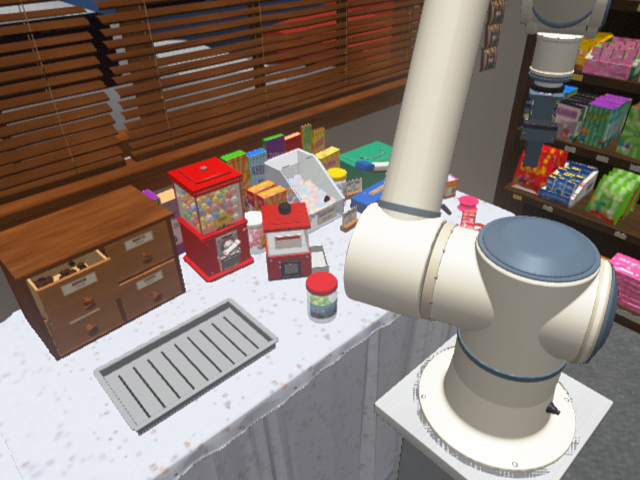

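View pics/top0.png

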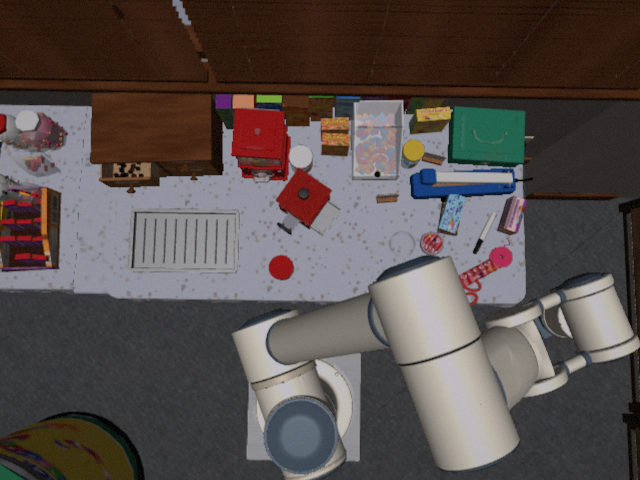

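The scene view shows the dispenser at about (288,240) with the sweet tub in front at (321,297) and the wash tray at left (187,360). In the top view the lid is at (305,197), the paddle at (287,226), the crumb tray end at (325,218), the wash tray at (185,240) and the sweet tub at (281,267). Next I'll turn these into world positions.

```bash
cat > h.py <<'E'
from cell import r
import cv2,numpy as np
np.set_printoptions(precision=4,suppress=True)
def back(m,uv,z):
    T=m["cam_to_world"]; uv=np.atleast_2d(uv)
    d=np.c_[(uv[:,0]-m["cx"])/m["fx"],-(uv[:,1]-m["cy"])/m["fy"],-np.ones(len(uv))]@T[:3,:3].T
    return T[:3,3]+d*((z-T[2,3])/d[:,2])[:,None]
def proj(m,P):
    T=m["cam_to_world"]; c=(np.atleast_2d(P)-T[:3,3])@T[:3,:3]
    return np.c_[m["cx"]+m["fx"]*c[:,0]/-c[:,2],m["cy"]-m["fy"]*c[:,1]/-c[:,2]]
E
python3 - <<'E'
from h import *
m=r.camera_model("top"); im=cv2.imread("pics/top0.png")
h=cv2.cvtColor(im,cv2.COLOR_BGR2HSV)
red=(((h[...,0]<8)|(h[...,0]>172))&(h[...,1]>150)&(h[...,2]>80)).astype(np.uint8)
n,l,s,c=cv2.connectedComponentsWithStats(red)
for i in range(1,n):
    x,y,w,hh,a=s[i]
    if a>200 and 120<c[i][0]<460 and 100<c[i][1]<290:
        p=np.argwhere(l==i)[:,::-1].astype(np.float32); R=cv2.minAreaRect(p); b=cv2.boxPoints(R)
        print(s[i],c[i],R); print(back(m,b,.148)[:,:2].tolist())
g=[(133,211),(239,210),(238,271),(131,271)]
print("tray",back(m,g,.025)[:,:2], back(m,np.mean(g,0),.025))
print("knob",back(m,[303,194],.179))
print("paddle",back(m,[287,226],.088))
print("tub",back(m,[281,267],.097))
cv2.imwrite("pics/c1.png",cv2.resize(im[155:285,230:340],None,fx=5,fy=4.6,interpolation=cv2.INTER_CUBIC))
E
```

```text
[ 231  108   59   73 2854] [260.6969 137.9355] ((260.4358825683594, 143.96238708496094), (57.40589904785156, 68.91368103027344), 3.814074993133545)
[[0.6269407022906, 0.20863532867221332], [0.819441975691239, 0.20246425272565455], [0.8113184528143947, 0.045003809373211315], [0.618906761496728, 0.053498947193528795]]
[ 276  169   55   57 1631] [303.4813 196.8498] ((303.47650146484375, 196.53355407714844), (42.1904411315918, 42.43621063232422), 34.99201965332031)
[[0.5592452519460664, 0.0865811928881672], [0.6558697531780029, 0.02285891202152956], [0.5906656359504119, -0.07176466903092579], [0.49498526805419496, -0.007597053025903536]]
[269 256  24  24 442] [280.6063 267.129 ] ((280.5, 267.5), (23.0, 23.0), 90.0)
[[0.41291226579419027, 0.09645518685724712], [0.41381378254729356, 0.035241976684839166], [0.35275779256840256, 0.034009504812428495], [0.35188394712092175, 0.09492898704316934]]
tray [[0.5466 0.5046]
 [0.5543 0.1974]
 [0.3772 0.1947]
 [0.3727 0.501 ]] [[0.4621 0.3496 0.025 ]]
knob [[0.5762 0.0081 0.179 ]]
paddle [[0.5016 0.0535 0.088 ]]
tub [[0.3867 0.0671 0.097 ]]
```

View pics/c1.png

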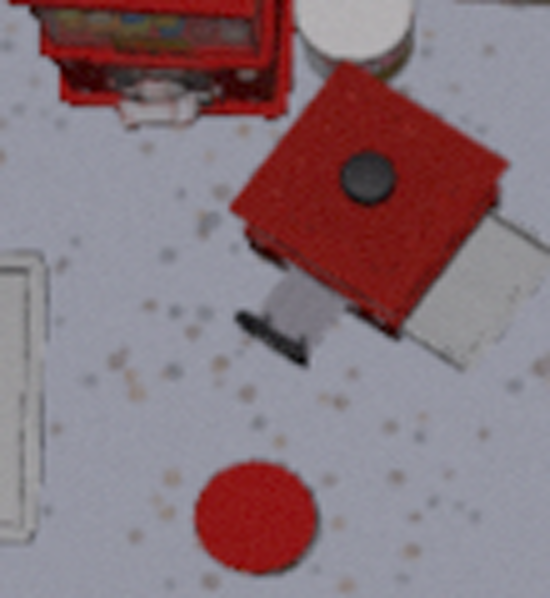

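The crop shows the lid's corners at (345,62), (508,165), (398,330) and (232,210), the knob at (368,178), the paddle from (238,315) to (306,360), and the crumb tray's outer corner at (463,368).

```bash
cat >> h.py <<'E'
def need(p,yaw=None):
    "shift to world point p in rows of 2cm along tool axes (after the turn), turn in rows of .08 rad; yaw = of tool y, deg"
    from scipy.spatial.transform import Rotation as R
    s=r.get_state(); Q=R.from_quat(s["eef_rot"]).as_matrix()
    y0=np.degrees(np.arctan2(Q[1,1],Q[0,1])); t=0
    if yaw is not None:
        t=-np.radians(yaw-y0); Q=Q@R.from_rotvec([0,0,t]).as_matrix()
    print("yaw",round(y0,1),"pos",s["tool_pos"],"shift rows",(Q.T@(np.array(p)-s["tool_pos"]))/.02,"turn rows",round(t/.08,2),"F",s["ft_force"],"w",round(s["width"]*91,1),"ff",round(s["finger_force"],1),"t",round(s["t"],1))
E
python3 - <<'E'
from h import *
m=r.camera_model("top")
f=lambda *p:[(230+x/5,155+y/4.6) for x,y in p]
c=back(m,f((345,62),(508,165),(398,330),(232,210)),.15)[:,:2]
print(c,c.mean(0)); e=[np.degrees(np.arctan2(*(c[(i+1)%4]-c[i])[::-1])) for i in range(4)]; print(e)
print("knob",back(m,f((368,176)),.179)); print("paddle ends",back(m,f((238,315),(306,358)),.088))
print("tray",back(m,f((463,368)),.024))
need([.577,.008,.30],-31.4)
E
```

```text
[[ 0.6515  0.021 ]
 [ 0.5913 -0.0681]
 [ 0.4928 -0.0104]
 [ 0.5622  0.0801]] [0.5744 0.0057]
[np.float64(-124.05415409440734), np.float64(149.60237618992525), np.float64(52.523720923218406), np.float64(-33.51131963231056)]
knob [[0.5782 0.0066 0.179 ]]
paddle ends [[0.5083 0.0798 0.088 ]
 [0.4827 0.0414 0.088 ]]
tray [[ 0.4849 -0.0468  0.024 ]]
yaw -63.8 pos [ 0.2761 -0.5603  0.2214] shift rows [32.0954 -1.968  -3.906 ] turn rows -7.06 F [-0.087  -0.3252  0.202 ] w 91.3 ff 0.0 t 0.1
```

Call:
carry_out(steps="0 0 -0.6 0 0 -1 1; 0 0 -0.6 0 0 -1 1; 0 0 -0.6 0 0 -1 1; 0 0 -0.6 0 0 -1 1; 0 0 -0.6 0 0 -1 1; 0 0 -0.6 0 0 -1 1; 0 0 -0.4 0 0 -0.6 1; 1 0 0 0 0 0 1; 1 0 0 0 0 0 1; 1 0 0 0 0 0 1")

```text
t: 1.35
tool_pos: [0.3103, -0.5088, 0.3015]
eef_rot: [0.881, 0.473, 0.0, -0.0]
ft_force: [-0.6, -0.0, -0.7]
width: 1.001
finger_force: 0.0
```

Call:
carry_out(steps="1 0 0 0 0 0 1; 1 0 0 0 0 0 1; 1 0 0 0 0 0 1; 1 0 0 0 0 0 1; 1 0 0 0 0 0 1; 1 0 0 0 0 0 1; 1 0 0 0 0 0 1; 1 0 0 0 0 0 1; 1 0 0 0 0 0 1; 1 0 0 0 0 0 1")

```text
t: 2.6
tool_pos: [0.4206, -0.3428, 0.3019]
eef_rot: [0.881, 0.473, 0.0, 0.0]
ft_force: [-0.0, 0.3, 0.3]
width: 1.002
finger_force: 0.0
```

Call:
carry_out(steps="1 0 0 0 0 0 1; 1 0 0 0 0 0 1; 1 0 0 0 0 0 1; 1 0 0 0 0 0 1; 1 0 0 0 0 0 1; 1 0 0 0 0 0 1; 1 0 0 0 0 0 1; 1 0 0 0 0 0 1; 1 0 0 0 0 0 1; 1 0 0 0 0 0 1")

```text
t: 3.85
tool_pos: [0.531, -0.176, 0.3019]
eef_rot: [0.881, 0.473, 0.0, 0.0]
ft_force: [0.9, -0.2, 0.3]
width: 0.998
finger_force: 0.0
```

Call:
carry_out(steps="1 0 0 0 0 0 1; 1 0 0 0 0 0 1; 1 0 0 0 0 0 1; 1 0 0 0 0 0 1; 0 0 0 0 0 0 1")

```text
t: 4.47
tool_pos: [0.5752, -0.1091, 0.3018]
eef_rot: [0.881, 0.474, 0.0, -0.0]
ft_force: [-0.7, 0.1, -0.5]
width: 0.999
finger_force: 0.0
```

Run:
```python
from h import *
need([.577,.007,.30],-33.5)
m=r.camera_model("wrist"); print(m); im=r.read_camera("wrist"); cv2.imwrite("pics/w1.png",im)
print("knob",proj(m,[.577,.007,.179])); need([.577,.007,.30],-33.5)
```

```text
yaw -33.4 pos [ 0.5752 -0.1091  0.3018] shift rows [ 4.893  -3.1283  0.0889] turn rows 0.02 F [-0.667   0.1313 -0.4748] w 90.9 ff 0.0 t 4.5
{'fx': 401.2207398253113, 'fy': 401.2207398253113, 'cx': 320.8922537218101, 'cy': 241.65345617056818, 'cam_to_world': array([[ 0.8351,  0.5289,  0.1512,  0.6166],
       [-0.5501,  0.8031,  0.2292, -0.0438],
       [-0.0002, -0.2746,  0.9616,  0.4643],
       [ 0.    ,  0.    ,  0.    ,  1.    ]])}
knob [[229.9244  95.0382]]
yaw -33.5 pos [ 0.5747 -0.1099  0.3018] shift rows [ 4.9356 -3.13    0.0885] turn rows 0.01 F [ 0.2453 -0.7335 -0.0527] w 90.7 ff 0.0 t 4.5
```

View pics/w1.png

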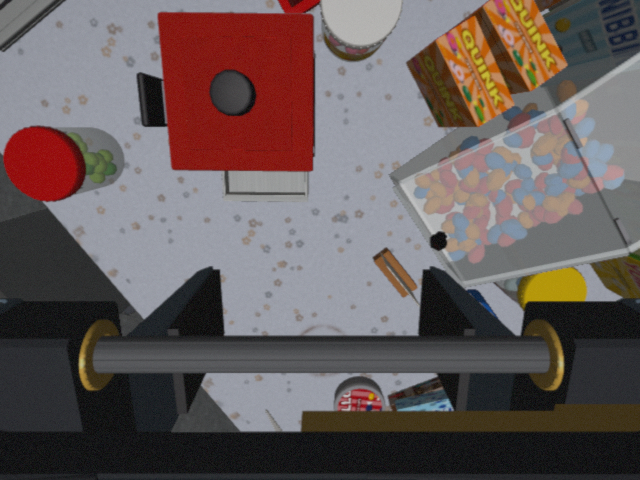

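The wrist picture shows the knob at (233,92), within a few pixels of the prediction. The lid's bottom edge runs from (172,170) to (313,170), its right edge is near u=313, the crumb tray's end runs from (228,198) to (307,198), and the paddle's top is at about (146,100).

Run:
```python
from h import *
m=r.camera_model("wrist")
print("knob",back(m,[233,91],.179))
c=back(m,[(160,13),(313,12),(313,169),(173,169)],.15)[:,:2];print(c,c.mean(0));print([np.degrees(np.arctan2(*(c[(i+1)%4]-c[i])[::-1])) for i in range(4)])
t=back(m,[(228,197),(307,197)],.024); print("tray end",t,np.degrees(np.arctan2(*(t[1]-t[0])[1::-1])))
print("paddle",back(m,[(138,73),(142,126)],.088))
k=back(m,[233,91],.179)[0]; need([k[0],k[1],.164],-33.5)
```

```text
knob [[0.5798 0.0071 0.179 ]]
[[ 0.5642  0.0817]
 [ 0.6541  0.0232]
 [ 0.5938 -0.0672]
 [ 0.5032 -0.0075]] [0.5788 0.0075]
[np.float64(-33.06845262791201), np.float64(-123.70890445036751), np.float64(146.60251324568003), np.float64(55.624186739793345)]
tray end [[ 0.4893 -0.0501  0.024 ]
 [ 0.5622 -0.0982  0.024 ]] -33.396347585288645
paddle [[0.508  0.081  0.088 ]
 [0.4819 0.045  0.088 ]]
yaw -33.5 pos [ 0.5747 -0.1099  0.3018] shift rows [ 5.0201 -3.0153  6.8885] turn rows 0.01 F [ 0.2453 -0.7335 -0.0527] w 90.7 ff 0.0 t 4.5
```

Call:
carry_out(steps="1 -0.6 0 0 0 0 0.3; 1 -0.6 0 0 0 0 0.3; 1 -0.6 0 0 0 0 0.3; 1 -0.6 0 0 0 0 0.3; 1 -0.6 0 0 0 0 0.3; 0 0 1 0 0 0 0.3; 0 0 1 0 0 0 0.3; 0 0 1 0 0 0 0.3; 0 0 1 0 0 0 0.3; 0 0 1 0 0 0 0.3", newtons=20)

```text
t: 5.78
tool_pos: [0.5795, 0.0054, 0.2014]
eef_rot: [0.881, 0.473, -0.0, 0.0]
ft_force: [-0.6, 0.1, 0.0]
width: 0.648
finger_force: 0.0
```

Call:
carry_out(steps="0 0 1 0 0 0 0.3; 0 0 0.9 0 0 0 0.3; 0 0 0 0 0 0 0.3; 0 0 0 0 0 0 -1; 0 0 0 0 0 0 -1; 0 0 0 0 0 0 -1; 0 0 0 0 0 0 -1")

```text
t: 6.65
tool_pos: [0.5798, 0.0061, 0.1644]
eef_rot: [0.881, 0.473, 0.0, 0.0]
ft_force: [-1.5, 0.9, 5.0]
width: 0.324
finger_force: 20.0
```

Run:
```python
from h import *
# lid placed at tray far end: tray centre (.462,.35), yaw 1.4 -> offset +.08 along y
need([.460,.430,.164],1.4-0)
```

```text
yaw -33.5 pos [0.5798 0.0061 0.1644] shift rows [21.3375 -5.4713  0.013 ] turn rows -7.62 F [-1.5065  0.8887  5.0154] w 29.5 ff 20.0 t 6.7
```

Call:
carry_out(steps="0 0 -0.6 0 0 0 -1; 0 0 -1 0 0 0 -1; 0 0 -1 0 0 0 -1; 0 0 -0.7 0 0 0 -1; -0.55 -0.83 0 0 0 0 -1; -0.55 -0.83 0 0 0 0 -1; -0.55 -0.83 0 0 0 0 -1; -0.55 -0.83 0 0 0 0 -1; -0.55 -0.83 0 0 0 0 -1; 0 0 0 0 0 -1 -1")

```text
t: 7.9
tool_pos: [0.4787, 0.0061, 0.2303]
eef_rot: [0.861, 0.509, -0.0, -0.0]
ft_force: [0.0, -0.5, -1.7]
width: 0.323
finger_force: 20.0
```

Call:
carry_out(steps="0 0 0 0 0 -1 -1; 0 0 0 0 0 -1 -1; 0 0 0 0 0 -1 -1; 0 0 0 0 0 -1 -1; 0 0 0 0 0 -1 -1; 0 0 0 0 0 -1 -1; 0 0 0 0 0 -0.6 -1; 1 0 0 0 0 0 -1; 1 0 0 0 0 0 -1; 1 0 0 0 0 0 -1")

```text
t: 9.15
tool_pos: [0.4786, 0.0666, 0.2302]
eef_rot: [0.699, 0.715, 0.0, 0.0]
ft_force: [-0.2, 0.2, -2.0]
width: 0.322
finger_force: 20.0
```

Call:
carry_out(steps="1 0 0 0 0 0 -1; 1 0 0 0 0 0 -1; 1 0 0 0 0 0 -1; 1 0 0 0 0 0 -1; 1 0 0 0 0 0 -1; 1 0 0 0 0 0 -1; 1 0 0 0 0 0 -1; 1 0 0 0 0 0 -1; 1 0 0 0 0 0 -1; 1 0 0 0 0 0 -1")

```text
t: 10.4
tool_pos: [0.474, 0.2672, 0.23]
eef_rot: [0.699, 0.715, 0.0, 0.0]
ft_force: [0.3, -0.2, -0.8]
width: 0.323
finger_force: 20.0
```

Run:
```python
from h import *
need([.460,.430,.030],1.4)
m=r.camera_model("wrist"); cv2.imwrite("pics/w2.png",r.read_camera("wrist"))
```

```text
yaw 1.3 pos [0.474  0.2672 0.23  ] shift rows [ 8.1561 -0.503   9.9991] turn rows -0.02 F [ 0.2791 -0.1941 -0.8416] w 29.4 ff 20.0 t 10.4
```

View pics/w2.png

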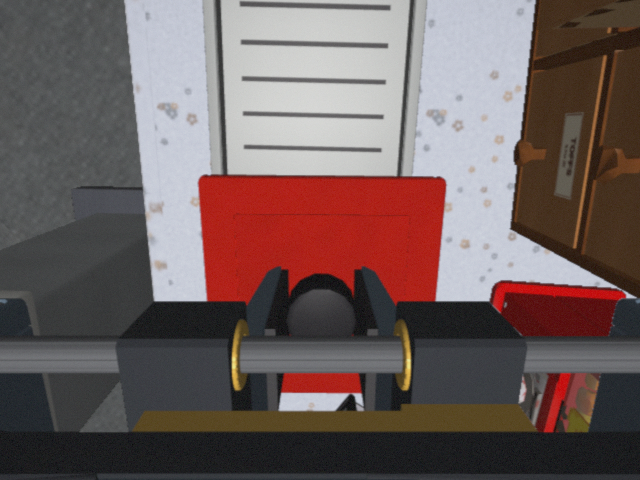

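The wrist picture shows the lid held level at u=200–445, and the wash tray's rims at u=217 and 413 (v=175) running straight up the image.

Run:
```python
from h import *
m=r.camera_model("wrist")
print(back(m,[(217,170),(413,170),(204,5),(427,5)],.025))
```

```text
[[0.3776 0.3078 0.025 ]
 [0.5552 0.3122 0.025 ]
 [0.3731 0.4409 0.025 ]
 [0.555  0.4454 0.025 ]]
```

Call:
carry_out(steps="1 0 0 0 0 0 -1; 1 0 0 0 0 0 -1; 1 0 0 0 0 0 -1; 1 0 0 0 0 0 -1; 1 0 0 0 0 0 -1; 1 0 0 0 0 0 -1; 1 0 0 0 0 0 -1; 1 -0.3 0 0 0 0 -1; 0 0 1 0 0 0 -1; 0 0 1 0 0 0 -1")

```text
t: 11.7
tool_pos: [0.4639, 0.4268, 0.1895]
eef_rot: [0.699, 0.715, 0.0, 0.0]
ft_force: [-0.4, -1.3, -1.4]
width: 0.324
finger_force: 20.0
```

Call:
carry_out(steps="0 0 1 0 0 0 -1; 0 0 1 0 0 0 -1; 0 0 1 0 0 0 -1; 0 0 1 0 0 0 -1; 0 0 1 0 0 0 -1; 0 0 1 0 0 0 -1; 0 0 1 0 0 0 -1; 0 0 0.5 0 0 0 -1; 0 0 0.3 0 0 0 -1; 0 0 0.2 0 0 0 -1")

```text
t: 12.95
tool_pos: [0.4645, 0.4261, 0.0301]
eef_rot: [0.699, 0.715, 0.0, 0.0]
ft_force: [0.6, -0.8, -1.2]
width: 0.324
finger_force: 20.0
```

Call:
carry_out(steps="0 0 0.1 0 0 0 -1; 0 0 0.05 0 0 0 -1; 0 0 0 0 0 0 -0.1; 0 0 0 0 0 0 -0.1; 0 0 0 0 0 0 -0.1; 0 0 -0.5 0 0 0 -0.1; 0 0 -1 0 0 0 -0.1; 0 0 -1 0 0 0 -0.1; 0 0 -1 0 0 0 -0.1; 0 0 -1 0 0 0 -0.1")

```text
t: 14.2
tool_pos: [0.4645, 0.4258, 0.1183]
eef_rot: [0.699, 0.715, 0.0, 0.0]
ft_force: [0.4, -0.8, 0.4]
width: 0.451
finger_force: 0.0
```

Call:
carry_out(steps="0 0 -1 0 0 0 -0.1; 0 0 -1 0 0 0 -0.1; 0 0 -1 0 0 0 -0.1; 0 0 -1 0 0 0 -0.1; -1 0 0 0 0 0 -0.1; -1 0 0 0 0 0 -0.1; -1 0 0 0 0 0 -0.1; -1 0 0 0 0 0 -0.1; -1 0 0 0 0 0 -0.1; -1 0 0 0 0 0 -0.1")

```text
t: 15.45
tool_pos: [0.4672, 0.3044, 0.1969]
eef_rot: [0.699, 0.715, -0.0, 0.0]
ft_force: [1.0, 0.4, 0.7]
width: 0.449
finger_force: 0.0
```

Run:
```python
from h import *
u=np.radians(-33.5); X=np.array([np.cos(u),np.sin(u)]); c=np.array([.579,.0073])
print("paddle pred home",c-X*(.053+.039+.004))
need([.495,.063,.20],-33.5)
m=r.camera_model("top"); im=r.read_camera("top"); 
cv2.imwrite("pics/t2.png",cv2.resize(im[150:290,110:350],None,fx=3.3,fy=3.3,interpolation=cv2.INTER_CUBIC))
```

```text
paddle pred home [0.4989 0.0603]
yaw 1.3 pos [0.4672 0.3044 0.1969] shift rows [-9.2968  7.8216 -0.156 ] turn rows 7.59 F [1.0298 0.4231 0.6907] w 40.8 ff 0.0 t 15.4
```

View pics/t2.png

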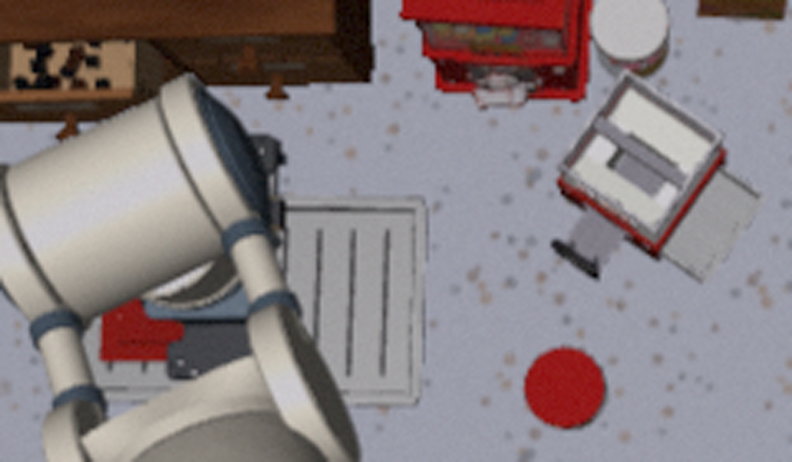

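The top view shows the lid in the tray's far end, the hopper open with its bar running from (598,125) to (683,180), and the paddle at about (577,258). The arm hides part of the lid.

Call:
carry_out(steps="0 0 0 0 0 1 -0.34; 0 0 0 0 0 1 -0.34; 0 0 0 0 0 1 -0.34; 0 0 0 0 0 1 -0.34; 0 0 0 0 0 1 -0.34; 0 0 0 0 0 1 -0.34; 0 0 0 0 0 1 -0.34; 0 0 0 0 0 0.6 -0.34; -0.93 0.78 0 0 0 0 -0.34; -0.93 0.78 0 0 0 0 -0.34")

```text
t: 16.75
tool_pos: [0.4726, 0.2568, 0.1969]
eef_rot: [0.881, 0.473, 0.0, 0.0]
ft_force: [0.3, 0.2, 0.7]
width: 0.327
finger_force: 0.0
```

Call:
carry_out(steps="-0.93 0.78 0 0 0 0 -0.34; -0.93 0.78 0 0 0 0 -0.34; -0.93 0.78 0 0 0 0 -0.34; -0.93 0.78 0 0 0 0 -0.34; -0.93 0.78 0 0 0 0 -0.34; -0.93 0.78 0 0 0 0 -0.34; -0.93 0.78 0 0 0 0 -0.34; -0.93 0.78 0 0 0 0 -0.34; 0 0 0 0 0 0 -0.34")

```text
t: 17.88
tool_pos: [0.4946, 0.0632, 0.197]
eef_rot: [0.881, 0.472, 0.0, 0.0]
ft_force: [0.5, 0.0, -0.2]
width: 0.326
finger_force: 0.0
```

Run:
```python
from h import *
need([.497,.0615,.082],-33.5)
m=r.camera_model("wrist"); cv2.imwrite("pics/w3.png",r.read_camera("wrist"))
print(proj(m,[[.497,.0615,.088],[.579,.0073,.142]]))
```

```text
yaw -33.6 pos [0.4946 0.0632 0.197 ] shift rows [-0.0052  0.145   5.7477] turn rows -0.03 F [ 0.4608  0.0242 -0.1674] w 29.7 ff 0.0 t 17.9
[[327.0238 241.5137]
 [499.5966 267.0032]]
```

View pics/w3.png

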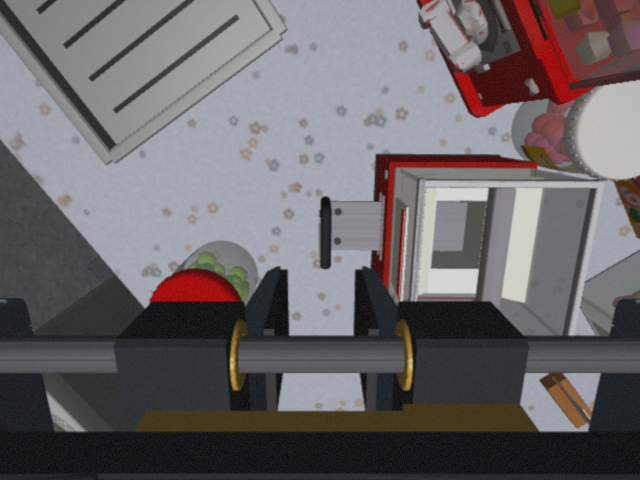

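The wrist picture shows the paddle's top edge at (326,233), centred between the fingers in u, and the hopper's bar at u≈500 as predicted. Next I'll descend onto the paddle.

Call:
carry_out(steps="0.3 0.15 1 0 0 0 -0.34; 0 0 1 0 0 0 -0.34; 0 0 1 0 0 0 -0.34; 0 0 1 0 0 0 -0.34; 0 0 1 0 0 0 -0.34; 0 0 0.75 0 0 0 -0.34; 0 0 0 0 0 0 -1; 0 0 0 0 0 0 -1; 0 0 0 0 0 0 -1; 0 0 0 0 0 0 -1", newtons=12)

```text
t: 19.18
tool_pos: [0.5008, 0.068, 0.0825]
eef_rot: [0.881, 0.473, 0.001, 0.0]
ft_force: [-1.1, 1.1, 4.7]
width: 0.087
finger_force: 12.0
```

Call:
carry_out(steps="0 -0.4 0 0 0 0 -1; 0 -0.4 0 0 0 0 -1; 0 -0.4 0 0 0 0 -1; 0 -0.4 0 0 0 0 -1; 0 -0.4 0 0 0 0 -1")

```text
t: 19.8
tool_pos: [0.4674, 0.0904, 0.0825]
eef_rot: [0.881, 0.473, 0.001, 0.0]
ft_force: [2.3, 1.1, 5.8]
width: 0.085
finger_force: 12.0
```

Call:
carry_out(steps="0 -0.15 0 0 0 0 -1; 0 -0.1 0 0 0 0 -1; 0 -0.05 0 0 0 0 -1; 0 0 0 0 0 0 -1")

```text
t: 20.3
tool_pos: [0.4649, 0.0925, 0.0825]
eef_rot: [0.881, 0.473, 0.002, 0.002]
ft_force: [13.7, -15.5, -6.6]
width: 0.089
finger_force: 12.0
```

Call:
carry_out(steps="0 0.05 0 0 0 0 -1; 0 0 0 0 0 0 -0.5; 0 0 0 0 0 0 -0.5; 0 0 -0.5 0 0 0 -0.5; 0 0 -1 0 0 0 -0.12; 0 0 -1 0 0 0 -0.12; 0 0 -1 0 0 0 -0.12; 0 0 -1 0 0 0 -0.12; 0 0 -1 0 0 0 -0.12; 0 0 0 0 0 0 -0.12")

```text
t: 21.55
tool_pos: [0.4634, 0.093, 0.1935]
eef_rot: [0.881, 0.473, 0.001, 0.001]
ft_force: [0.5, -0.4, -0.7]
width: 0.442
finger_force: 0.0
```

Run:
```python
from h import *
need([.579,.0073,.135],-33.5)
m=r.camera_model("wrist"); im=r.read_camera("wrist"); cv2.imwrite("pics/w4.png",im)
print(proj(m,[[.579,.0073,.142]]))
```

```text
yaw -33.5 pos [0.4634 0.093  0.1935] shift rows [-0.3853  7.1786  2.9386] turn rows -0.0 F [ 0.5341 -0.3691 -0.7379] w 40.2 ff 0.0 t 21.6
[[574.4165 281.9277]]
```

View pics/w4.png

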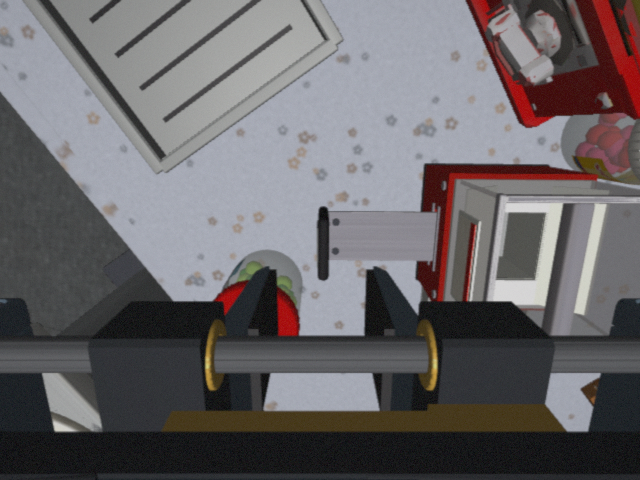

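The wrist picture shows the gate fully drawn, with the paddle at (323,243) and the blade reaching to u≈437. The bar is at about (572,282), where it was predicted.

Call:
carry_out(steps="-0.05 0.9 0 0 0 0 -0.12; -0.05 0.9 0 0 0 0 -0.12; -0.05 0.9 0 0 0 0 -0.12; -0.05 0.9 0 0 0 0 -0.12; -0.05 0.9 0 0 0 0 -0.12; -0.05 0.9 0 0 0 0 -0.12; -0.05 0.9 0 0 0 0 -0.12; 0 0.9 0 0 0 0 -0.12; 0 0 0.5 0 0 0 -0.12; 0 0 0.8 0 0 0 -0.12")

```text
t: 22.85
tool_pos: [0.5787, 0.0076, 0.165]
eef_rot: [0.881, 0.473, -0.0, -0.0]
ft_force: [0.1, -0.4, 0.5]
width: 0.44
finger_force: 0.0
```

Call:
carry_out(steps="0 0 0.8 0 0 0 -0.12; 0 0 0.8 0 0 0 -0.12; 0 0 0.6 0 0 0 -0.12; 0 0 0 0 0 0 -0.12; 0 0 0 0 0 0 -1; 0 0 0 0 0 0 -1; 0 0 0 0 0 0 -1; 0 0 0 0 0 0 -1", newtons=30)

```text
t: 23.85
tool_pos: [0.5792, 0.0074, 0.1223]
eef_rot: [0.881, 0.473, 0.0, 0.0]
ft_force: [-0.9, 0.2, 4.8]
width: 0.13
finger_force: 30.0
```

Call:
carry_out(steps="0 0 -0.3 0 0 0 -1; 0 0 -0.4 0 0 0 -1; 0 0 -0.5 0 0 0 -1; 0 0 0 0 0 0 -1")

```text
t: 24.35
tool_pos: [0.5796, 0.0074, 0.147]
eef_rot: [0.881, 0.473, 0.001, 0.0]
ft_force: [1.2, 0.7, -3.2]
width: 0.131
finger_force: 30.0
```

Call:
carry_out(steps="0 0 -0.8 0 0 0 -1; 0 0 -0.8 0 0 0 -1; 0 0 -0.8 0 0 0 -1; 0 0 -0.8 0 0 0 -1; 0 0 -0.8 0 0 0 -1; 0 0 -0.5 0 0 0 -1; -0.28 -0.42 0 0 0 0 -1; -0.55 -0.83 0 0 0 0 -1; -0.55 -0.83 0 0 0 0 -1; -0.55 -0.83 0 0 0 0 -1")

```text
t: 25.6
tool_pos: [0.5074, 0.0075, 0.2352]
eef_rot: [0.881, 0.473, -0.001, -0.0]
ft_force: [0.7, -0.2, -3.1]
width: 0.131
finger_force: 30.0
```

Call:
carry_out(steps="-0.55 -0.83 0 0 0 0 -1; -0.55 -0.83 0 0 0 0 -1; 0 0 0 0 0 -1 -1; 0 0 0 0 0 -1 -1; 0 0 0 0 0 -1 -1; 0 0 0 0 0 -1 -1; 0 0 0 0 0 -1 -1; 0 0 0 0 0 -1 -1; 0 0 0 0 0 -1 -1; 0 0 0 0 0 -0.6 -1")

```text
t: 26.85
tool_pos: [0.4682, 0.0075, 0.2353]
eef_rot: [0.698, 0.716, -0.0, -0.001]
ft_force: [-0.9, -0.1, -3.2]
width: 0.128
finger_force: 30.0
```

Run:
```python
from h import *
need([.466,.270,.112],1.4)
```

```text
yaw 1.4 pos [0.4682 0.0075 0.2353] shift rows [13.1236  0.2197  6.1675] turn rows 0.01 F [-0.9283 -0.1337 -3.2159] w 11.7 ff 30.0 t 26.9
```

Call:
carry_out(steps="1 0.2 0 0 0 0 -1; 1 0 0 0 0 0 -1; 1 0 0 0 0 0 -1; 1 0 0 0 0 0 -1; 1 0 0 0 0 0 -1; 1 0 0 0 0 0 -1; 1 0 0 0 0 0 -1; 1 0 0 0 0 0 -1; 1 0 0 0 0 0 -1; 1 0 0 0 0 0 -1")

```text
t: 28.1
tool_pos: [0.4677, 0.2077, 0.2353]
eef_rot: [0.699, 0.715, -0.001, -0.0]
ft_force: [-0.2, -0.4, -3.2]
width: 0.129
finger_force: 30.0
```

Call:
carry_out(steps="1 0 0 0 0 0 -1; 1 0 0 0 0 0 -1; 1 0 0 0 0 0 -1; 0 0 1 0 0 0 -1; 0 0 1 0 0 0 -1; 0 0 1 0 0 0 -1; 0 0 1 0 0 0 -1; 0 0 1 0 0 0 -1; 0 0 0.5 0 0 0 -1; 0 0 0.3 0 0 0 -1")

```text
t: 29.35
tool_pos: [0.4674, 0.2678, 0.1196]
eef_rot: [0.699, 0.715, -0.0, -0.0]
ft_force: [1.0, 0.3, -2.9]
width: 0.132
finger_force: 30.0
```

Call:
carry_out(steps="0 0 0.15 0 0 0 -1; 0 0 0.1 0 0 0 -1; 0 0 0.1 0 0 0 -1; 0 0 0 0 0 0 -1")

```text
t: 29.85
tool_pos: [0.4674, 0.2674, 0.113]
eef_rot: [0.699, 0.715, 0.0, 0.0]
ft_force: [0.1, 0.0, -2.6]
width: 0.126
finger_force: 30.0
```

Call:
carry_out(steps="0 0 0.05 0 0 0 -1; 0 0 0.05 0 0 0 -1; 0 0 0 0 0 0 -1")

```text
t: 30.22
tool_pos: [0.4679, 0.2676, 0.1123]
eef_rot: [0.699, 0.715, 0.001, 0.0]
ft_force: [-5.2, -2.6, 21.2]
width: 0.133
finger_force: 30.0
```

Contact. Now I'll release and retreat upward.

Call:
carry_out(steps="0 0 -0.03 0 0 0 -1; 0 0 0 0 0 0 -0.4; 0 0 0 0 0 0 -0.3; 0 0 0 0 0 0 -0.3; 0 0 0 0 0 0 -0.3; 0 0 -0.5 0 0 0 -0.3; 0 0 -1 0 0 0 -0.3; 0 0 -1 0 0 0 -0.3; 0 0 -1 0 0 0 -0.3; 0 0 -1 0 0 0 -0.3")

```text
t: 31.48
tool_pos: [0.4673, 0.2674, 0.2029]
eef_rot: [0.699, 0.715, 0.0, 0.0]
ft_force: [0.7, 0.2, -0.2]
width: 0.348
finger_force: 0.0
```

Run:
```python
from h import *
u=np.radians(-33.5); X=np.array([np.cos(u),np.sin(u)]); Y=np.array([-X[1],X[0]])
w=np.array([.5258,-.0742]) # end wall outer mid from wrist view
c=np.array([.579,.0073]); print("wall outer offset in stand",(w-c)@X,(w-c)@Y)
p=w+Y*.0015; print(p); need([*p,.20],-33.5-90)
need([*p,.20],-33.5+90)
```

```text
wall outer offset in stand 0.0006201385689594641 -0.09732474211707566
[ 0.5266 -0.0729]
yaw 1.3 pos [0.4673 0.2674 0.2029] shift rows [11.8657 12.5552  0.1422] turn rows 27.23 F [ 0.721   0.182  -0.2406] w 31.7 ff 0.0 t 31.5
yaw 1.3 pos [0.4673 0.2674 0.2029] shift rows [-11.8657 -12.5552   0.1422] turn rows -12.04 F [ 0.721   0.182  -0.2406] w 31.7 ff 0.0 t 31.5
```

Call:
carry_out(steps="0 0 -0.4 0 0 -1 -0.45; 0 0 -0.4 0 0 -1 -0.45; 0 0 0 0 0 -1 -0.45; 0 0 0 0 0 -1 -0.45; 0 0 0 0 0 -1 -0.45; 0 0 0 0 0 -1 -0.45; 0 0 0 0 0 -1 -0.45; 0 0 0 0 0 -1 -0.45; 0 0 0 0 0 -1 -0.45; 0 0 0 0 0 -1 -0.45")

```text
t: 32.72
tool_pos: [0.4673, 0.2674, 0.2182]
eef_rot: [0.364, 0.931, 0.0, 0.0]
ft_force: [0.5, -0.2, -0.3]
width: 0.272
finger_force: 0.0
```

Call:
carry_out(steps="0 0 0 0 0 -1 -0.45; 0 0 0 0 0 -1 -0.45; -0.91 -0.97 0 0 0 0 -0.45; -0.91 -0.97 0 0 0 0 -0.45; -0.91 -0.97 0 0 0 0 -0.45; -0.91 -0.97 0 0 0 0 -0.45; -0.91 -0.97 0 0 0 0 -0.45; -0.91 -0.97 0 0 0 0 -0.45; -0.91 -0.97 0 0 0 0 -0.45; -0.91 -0.97 0 0 0 0 -0.45")

```text
t: 33.98
tool_pos: [0.5026, 0.0567, 0.2182]
eef_rot: [0.29, 0.957, 0.0, 0.0]
ft_force: [0.6, 0.6, 0.4]
width: 0.271
finger_force: 0.0
```

Call:
carry_out(steps="-0.91 -0.97 0 0 0 0 -0.45; -0.91 -0.97 0 0 0 0 -0.45; -0.91 -0.97 0 0 0 0 -0.45; -0.91 -0.97 0 0 0 0 -0.45; -0.91 -0.97 0 0 0 0 -0.45; 0 0 0 0 0 0 -0.45")

```text
t: 34.72
tool_pos: [0.5247, -0.0751, 0.2181]
eef_rot: [0.291, 0.957, -0.0, 0.0]
ft_force: [0.0, 0.1, 0.1]
width: 0.275
finger_force: 0.0
```

Run:
```python
from h import *
need([.5266,-.0729,.018],56.5)
m=r.camera_model("wrist"); im=r.read_camera("wrist"); t=r.read_camera("top")
a=cv2.resize(im,(533,400)); b=cv2.resize(t[150:290,110:370],(533,287)); 
cv2.imwrite("pics/w5.png",np.vstack([a[:300],b]))
print(proj(m,[.5266,-.0729,.024])*.8333)
```

```text
yaw 56.2 pos [ 0.5247 -0.0751  0.2181] shift rows [-0.0104  0.1427 10.0048] turn rows -0.06 F [0.0243 0.1409 0.1358] w 25.0 ff 0.0 t 34.7
[[270.233  181.5634]]
```

View pics/w5.png

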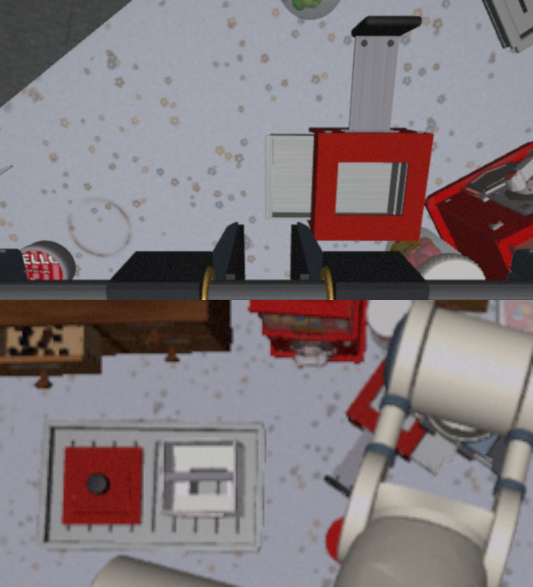

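The upper half shows the crumb tray's end wall at (267,175), between the fingers in u, and the pocket clear. The lower half shows the lid at (98,485) and the hopper at (205,480), both sitting well in the wash tray.

Call:
carry_out(steps="0 0 1 0 0 0 -0.45; 0 0 1 0 0 0 -0.45; 0 0 1 0 0 0 -0.45; 0 0 1 0 0 0 -0.45; 0 0 1 0 0 0 -0.45; 0 0 1 0 0 0 -0.45; 0 0 1 0 0 0 -0.45; 0 0 1 0 0 0 -0.45; 0 0 1 0 0 0 -0.45; 0 0 0.9 0 0 0 -0.45", newtons=8)

```text
t: 36.08
tool_pos: [0.5244, -0.0727, 0.0192]
eef_rot: [0.289, 0.957, 0.0, -0.0]
ft_force: [-0.6, 0.1, 0.1]
width: 0.272
finger_force: 0.0
```

Call:
carry_out(steps="0 0 0 0 0 0 -1; 0 0 0 0 0 0 -1; 0 0 0 0 0 0 -1; 0 -0.3 0 0 0 0 -1; 0 -0.6 0 0 0 0 -1; 0 -0.6 0 0 0 0 -1")

```text
t: 36.83
tool_pos: [0.5085, -0.0991, 0.0203]
eef_rot: [0.29, 0.957, 0.0, 0.001]
ft_force: [3.6, 4.3, 6.9]
width: 0.033
finger_force: 8.0
```

Call:
carry_out(steps="0 -0.7 0 0 0 0 -1; 0 -0.7 0 0 0 0 -1; 0 -0.7 0 0 0 0 -1; 0 -0.7 0 0 0 0 -1; 0 -0.7 0 0 0 0 -1; 0 -0.7 0 0 0 0 -1; 0 -0.4 0 0 0 0 -1; 0 0 0 0 0 0 -1")

```text
t: 37.83
tool_pos: [0.4568, -0.1764, 0.0203]
eef_rot: [0.29, 0.957, -0.0, 0.001]
ft_force: [-3.3, -6.0, 10.0]
width: 0.035
finger_force: 8.0
```

Call:
carry_out(steps="0 0 0 0 0 0 -0.6; 0 0 0 0 0 0 -0.6; 0 0 0 0 0 0 -0.6; 0 0 -0.5 0 0 0 -0.6; 0 0 -1 0 0 0 -0.6; 0 0 -1 0 0 0 -0.6; 0 0 -1 0 0 0 -0.6; 0 0 -1 0 0 0 -0.6; 0 0 -1 0 0 0 -0.6; 0 0 -1 0 0 0 -0.6")

```text
t: 39.08
tool_pos: [0.4566, -0.1751, 0.1508]
eef_rot: [0.29, 0.957, -0.0, 0.0]
ft_force: [0.8, 0.1, -0.3]
width: 0.197
finger_force: 0.0
```

Call:
carry_out(steps="0 0 -1 0 0 0 -0.6; 0 0 -1 0 0 0 -0.6; 0 0 -1 0 0 0 -0.6; 0 0 -1 0 0 0 -0.6; 0 0 0 0 0 0 -0.6")

```text
t: 39.7
tool_pos: [0.4572, -0.1754, 0.2311]
eef_rot: [0.29, 0.957, -0.0, 0.001]
ft_force: [-0.4, -0.2, -0.6]
width: 0.199
finger_force: 0.0
```

Run:
```python
from h import *
need([.5266,-.0729,.018],56.5)
cv2.imwrite("pics/w6.png",r.read_camera("wrist"))
```

```text
yaw 56.3 pos [ 0.4572 -0.1754  0.2311] shift rows [-0.0363  6.1839 10.6576] turn rows -0.04 F [-0.4257 -0.1645 -0.5962] w 18.1 ff 0.0 t 39.7
```

View pics/w6.png

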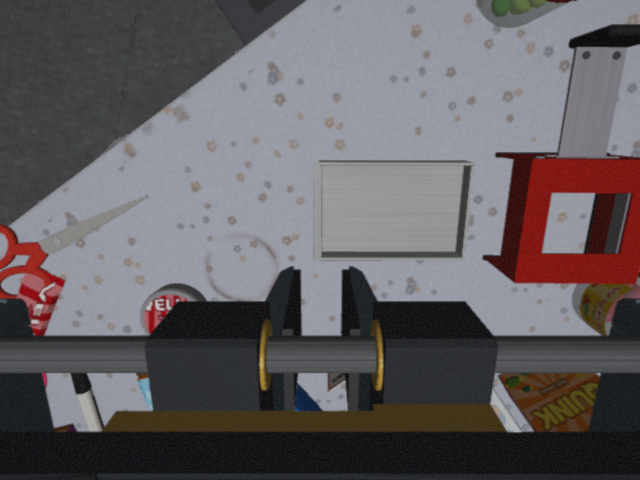

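The picture shows the crumb tray flat at u=315–472, with a clear gap to the stand (side at u≥485). The gate is drawn and the gripper is clear of everything.

```bash
python3 -c "
from cell import r
print(r.job_done())"
```

```text
the job is handed in; nothing more can be done
None
```

The job is handed in: the lid and hopper are in the wash tray, the gate is at its stop, and the crumb tray is right out from under the stand; the last pictures looked right, but no verdict came back.

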